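# Shut the red air valve under the sliding cover

### The job

On the bench stands a grey valve box with a loose aluminium cover over its well: push the cover aside by its square orange push block, sliding it across onto the flat deck of the box until both valve levers lie fully uncovered, and leave it there. Then push the red lever with the white band round as far as it goes, to its stop crosswise to its pipe, so that this valve is shut. It is all fingertip work, nothing needs gripping: do not lift the cover, leave the blue lever as it is, do not disturb the things standing around, and finish with the hand clear.

Things in the scene. Friction and masses are not known exactly. Their poses are not given: they have to be found in the camera images.
- box: Grey valve box fixed to the bench, 181 (x) by 466 mm (y), top face (rims, deck) 85 mm up, orange label plates on its -x face. Origin: under its middle, axes along its sides. Open well: x -75 to +75, y -220 to -10 mm, floor 5 mm up. Flat deck: y -10 to +230 mm. Lips 9 mm high along both long sides (inner faces x = +-84.5 mm) guide the cover; end stop 12 mm high at y = +230 mm. Yaw within 0.42 rad.
- deck_middle (a point): Middle of the flat deck's upper face, 85 mm above the bench, at y = +110 mm of the box. The cover belongs about here when slid aside; its edge meets the end stop when the cover's origin is at about y = +117 mm of the box.
- cover: Loose aluminium plate, 165 (x) by 225 (y) by 6 mm, about 0.6 kg, lying between the lips, axes as the box's. Origin: centre of its underside. A square orange push block (96 by 96 mm, sides upright, top 32 mm above the underside, too wide to grip) stands on its middle. Starts over the well, origin near y = -112 mm of the box; slides to +y against a few newtons; levers are uncovered from y = +50 mm.
- red_valve: Brass quarter-turn valve fixed in the well, the one to shut. Origin: on the vertical turning axis of its lever, at bench height; axes as the box's, pipe along x. It sits either near y = -165 or near y = -72 mm of the box (x = +35 mm); the blue valve is at the other place.
- red_lever (a joint): Angle of the red lever (white band), rad: 0 is open, pointing to the box's -x along its pipe (starts at 0 to 0.2); 1.571 is shut, at its stop, pointing to the box's +y. Turns clockwise from above, stays where left, friction about 0.12 N m. A straight bar 14 mm wide, from 62 to 74 mm above the bench, reaching 55 mm out from its axis.
- red_lever_tip (a point): Middle of the outer end of the red lever, 55 mm from its turning axis, 68 mm above the bench.
- blue_valve: The like valve with the blue lever, which must be left as it is. Origin as for the red valve.
- blue_lever (a joint): Angle of the blue lever, rad, as for the red one; same shape, without the white band. Starts at 0 to 0.2 and must stay as it is.
- blue_lever_tip (a point): Middle of the outer end of the blue lever, as for the red one.
- flange: Bystander: loose steel pipe flange, 76 mm across, 36 mm tall, in front of the box (robot side). Origin: centre of its underside. To be left alone.
- tin: Bystander: loose yellow tin, 60 mm across, 90 mm tall, beyond the well end (-y) of the box. Origin: centre of its underside. To be left alone.
- carton: Bystander: loose small carton, 60 by 90 by 60 mm tall, behind the box (+x). Origin: centre of its underside. To be left alone.

How it is judged (in metres and radians):
On the way, in this order (a step that is already met when the one before it is completed fails the run):
1. the cover is slid aside along the box, uncovering both levers (y of cover in the frame of box above 0.05 m and value of joint red_lever below 0.5 rad), for 0.2 s.
2. the red lever is pushed shut (value of joint red_lever above 1.45 rad), for 0.2 s.
At the end, for the whole second after the job is handed in: The red lever stands within 0.12 rad of its shut stop (above 1.45 rad); the cover rests flat and still on the box's deck, its origin beyond y = +50 mm of the box; the blue lever's tip has moved less than 12 mm; flange, tin and carton are within 20 mm of where they stood (value of joint red_lever above 1.45 rad and distance of blue_lever_tip from where it was at the start of the episode below 0.012 m and y of cover in the frame of box above 0.05 m and z of cover in the frame of box between 0.08 and 0.09 m and angle between cover's own z axis and vertical below 0.05 rad and linear speed of cover below 0.02 m/s and distance of each of flange, tin, carton from where it was at the start of the episode below 0.02 m); the robot touches nothing.
It fails at once if the cover is lifted or tipped off the box (12 mm up, or 0.12 rad) (z of cover in the frame of box above 0.097 m or angle between cover's own z axis and vertical above 0.12 rad).
It fails at once if the blue lever is moved (tip by 15 mm) (distance of blue_lever_tip from where it was at the start of the episode above 0.015 m).
It fails at once if the flange is lifted or pushed away (25 mm) (distance of flange from where it was at the start of the episode above 0.025 m).
It fails at once if the tin is lifted or pushed away (25 mm) (distance of tin from where it was at the start of the episode above 0.025 m).
It fails at once if the carton is lifted or pushed away (25 mm) (distance of carton from where it was at the start of the episode above 0.025 m).
It also fails if it takes over 50 s, if anything falls off the work surface, if the arm or the gripper's body presses on something with over 40 N, if the wrist force passes 120 N, or if a joint passes its speed limit or range.

### The arm

A 7-joint arm with a two-finger parallel gripper is mounted at the origin on the work surface. World frame = base frame: x ahead of the robot, y to its left, z up, the work surface at z = 0. Lengths are in m, angles in degrees, forces in N, time in s.
With the tool pointing down it reaches from about 0.4 to 0.75 m from the base axis. Payload 19.5 kg.
Tool frame: the origin (TCP) lies on the centre line of the jaws, within the pads' length; the fingertips stand 19 mm ahead of it and the grasp point (between the pads) is the TCP (manip.tip_extent is the distance from the TCP to the fingertips, in m); y points along the fingers, z is the direction in which the jaws open and shut, and the axes are right-handed (so a half turn about y gives the same grasp; the last joint's range is limited). The gripper opens to 85 mm and grips with 20 to 120 N. Pads are 22 mm wide; open, the fingers measure 114 mm over their backs; the gripper's body (76 mm by 85 mm) begins 54 mm behind the grasp point. The pads swing forward as they close: fully open they stand 13 mm farther back than shut.
Start: joints at [-68.738, 40.479, -1.581, 85.061, 1.261, 54.483, -4.326], TCP at [0.231, 0.527, 0.25] pointing down, gripper open.
Joint ranges: [-155.06, 155.06], [-18.47, 123.98], [-90, 86.84], [0, 140.48], [-83.41, 263.41], [0, 116], [-161.91, 161.91]. Speed limits (degrees/s): [108.29, 108.29, 147.25, 147.25, 172.46, 172.46, 172.46].

### API

Orientations are given as a 3x3 rotation matrix whose columns are the frame's x, y, z axes.
In Python, from workcell import manip gives the robot as it stands.
- The arm moves only by the tool servo_tool, never from a script. Its argument "commands" is text: rows parted by semicolons, each of 5 numbers parted by spaces: the shift along the tool's x, y, z in m, then the turn about the tool's y in degrees, then the closure, from 0 (fully open) to 1 (shut). In form: x y z twist gripper; .... A call has 1 to 12 rows; each row is the pose to reach, as a shift and turn from the pose measured when the call began, along the tool's axes at that moment; what a row does not reach only later rows make up. A row lasts 1/8 s, in which the tool goes at most 62.5 mm and 10.7 degrees, less where a joint would pass 70% of its speed; a pose out of reach is approached as far as the arm can. A call with a gripper value outside its range is refused whole. The fingers move at their own pace and stop on an object; "force" is the grip in N (left out, the last holds). Time passes only in rows, so rows that repeat a pose let the fingers close. It gives the time, the measured TCP pose, the force and the opening at its end, in the units of the state.
- manip.state(): the state, without advancing time (a new reading comes with each control period).
- manip.camera(name): name is "side" or "top"; returns the picture (480x640x3 uint8, red, green, blue); there is no depth.
- manip.camera_info(name): a dict with "intrinsics" (3x3 intrinsics, pixels), "k1" (the pictures are not rectified: a ray, as slopes to the right and down, at radius r is drawn at 1 + k1 r^2 times it, then the intrinsics apply), "pose" (4x4, takes a point from camera to world coordinates). Camera axes: x right, y down, z forward; pixel columns grow to the right and rows downward; lengths in m; the calibration is good to about 2 mm. A picture is of the moment at which its call begins. camera_info takes no time and is no camera call.
- manip.sign_off(): hands the job in, once; it reports no verdict.
The state is a dict: "clock": time; "joint_positions": joint angles; "dq": joint speeds; "effort": joint torques, N m; "tcp_pos": TCP position; "eef_rot": TCP orientation; "ft_force": force on the tool from outside, world axes, zero at the start; "wrist_torque": the same for the moment, N m; "width": opening from 0.0 (shut) to 1.0 (fully open).
Only numpy, scipy, OpenCV 4.12 (cv2) and the standard library are available. Lean on these libraries where they do the work, as an engineer would, in place of code of your own. Each camera call takes 0.05 s, during which the arm holds its last target.

## Working session

There is one attempt and no reset: what is moved stays moved. The work goes in short steps, Python scripts to look and compute and a tool call to move; the robot and the scene stay as the last step left them, time stands still between calls to the robot, and variables do not carry over. Pictures are saved under pics/ and viewed, and the job is handed in when it is done.

Besides the shell and the picture viewer there is one more tool, called after "Call:" as a command line: name --argument value ..., lists and objects as JSON in quotes. servo_tool: Moves the arm, as the interface text tells. Its arguments: {"type":"object","properties":{"commands":{"type":"string"},"force":{"type":"number"}},"required":["commands"]}

```bash
mkdir -p pics; ls; python3 - <<'E'
from workcell import manip
import cv2
for n in("side","top"):
    cv2.imwrite(f"pics/{n}0.png",manip.camera(n)[...,::-1]); print(n,manip.camera_info(n))
s=manip.state();print(s)
E
```

```text
pics
side {'intrinsics': array([[502.30987742,   0.        , 318.03135327],
       [  0.        , 502.30987742, 232.61068777],
       [  0.        ,   0.        ,   1.        ]]), 'k1': -0.06567764665621433, 'pose': array([[ 0.85631175, -0.32040659,  0.40505531,  0.12539341],
       [-0.51640496, -0.51981837,  0.68052537, -0.73430098],
       [-0.00748962, -0.79191444, -0.61058613,  0.73557996],
       [ 0.        ,  0.        ,  0.        ,  1.        ]])}
top {'intrinsics': array([[530.50957026,   0.        , 323.96727695],
       [  0.        , 530.50957026, 241.12864779],
       [  0.        ,   0.        ,   1.        ]]), 'k1': -0.14169080233717762, 'pose': array([[-0.00313304, -0.9839156 ,  0.17860649,  0.36706891],
       [-0.99996513,  0.00169999, -0.00817594, -0.0022774 ],
       [ 0.00774081, -0.17862587, -0.98388662,  1.1426923 ],
       [ 0.        ,  0.        ,  0.        ,  1.        ]])}
{'clock': 0.1, 'joint_positions': array([-68.73684675,  40.51068653,  -1.58401205,  85.08026033,
         1.26021913,  54.48251403,  -4.32500098]), 'dq': array([-0.02901751, -0.08078925,  0.0037587 , -0.0431976 , -0.03145848,
       -0.03128591,  0.04466574]), 'effort': array([ 3.67467655e-03, -8.84294343e+01,  1.23743299e+00, -2.36457431e+01,
        1.71936827e-02,  4.92178806e-03, -7.43242617e-05]), 'tcp_pos': array([0.23058296, 0.52651196, 0.24987666]), 'eef_rot': array([[ 9.16009409e-01, -3.87680398e-04,  4.01156593e-01],
       [-4.01156780e-01, -9.00482776e-04,  9.16008967e-01],
       [ 6.11588137e-06, -9.99999519e-01, -9.80371316e-04]]), 'ft_force': array([-0.40540377, -0.26052603, -0.41623678]), 'wrist_torque': array([ 0.02509241, -0.04354624, -0.00820839]), 'width': 0.9997138977413979}
```

View pics/top0.png

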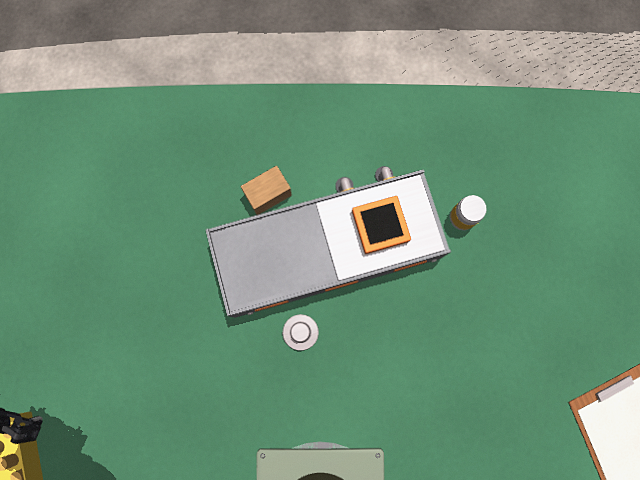

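View pics/side0.png

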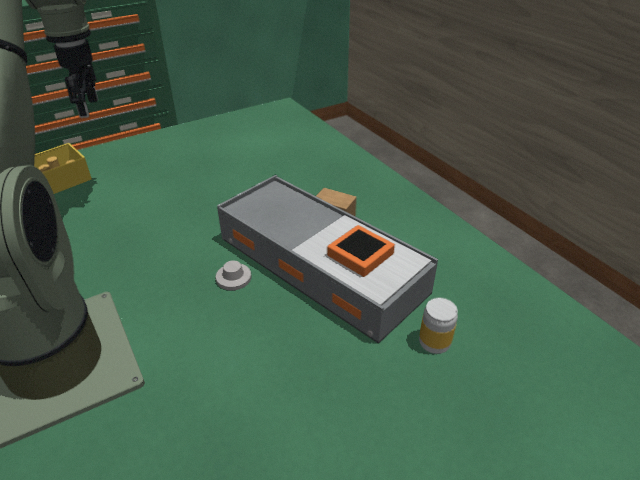

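The top view shows the box from about (207,230) to (449,252), with the cover at its right (-y) end. The orange block is centred near (381,225), the tin is at (470,212), the flange at (300,332) and the carton at (266,188). Next I'll measure the cover and the block.

```bash
cat > h.py <<'E'
import numpy as np, cv2
from workcell import manip
def ray(n,uv):
    c=manip.camera_info(n);K=c["intrinsics"];d=np.array([c["k1"],0,0,0,0.])
    uv=np.asarray(uv,float).reshape(-1,1,2)
    p=cv2.undistortPoints(uv,K,d).reshape(-1,2)
    T=c["pose"];D=np.c_[p,np.ones(len(p))]@T[:3,:3].T
    return T[:3,3],D
def plane(n,uv,z):
    o,D=ray(n,uv);return o+D*((z-o[2])/D[:,2])[:,None]
def proj(n,P):
    c=manip.camera_info(n);T=np.linalg.inv(c["pose"])
    P=np.asarray(P,float).reshape(-1,3)
    return cv2.projectPoints(P,cv2.Rodrigues(T[:3,:3])[0],T[:3,3],c["intrinsics"],np.array([c["k1"],0,0,0,0.]))[0].reshape(-1,2)
E
python3 - <<'E'
from h import *
for n in("top","side"):
    im=cv2.imread(f"pics/{n}0.png");hsv=cv2.cvtColor(im,cv2.COLOR_BGR2HSV)
    r=(slice(150,300),slice(300,460)) 
    def big(m):
        cs,_=cv2.findContours(m,cv2.RETR_EXTERNAL,cv2.CHAIN_APPROX_NONE);return max(cs,key=cv2.contourArea)
    o=cv2.inRange(hsv,(3,150,140),(22,255,255)); o[:,460:]=0
    if n=="side": o[:, :310]=0; o[:200]=0; o[285:]=0
    c=big(o)
    q=cv2.boxPoints(cv2.minAreaRect(c));print(n,"orange",q.round(1).tolist())
    if n=="side": q=cv2.approxPolyDP(c,5,True).reshape(-1,2);print(q)
    P=plane(n,q,.117);print(P.round(4))
    b=cv2.inRange(hsv,(0,0,0),(180,255,40))
    b[:200]=0;b[250 if n=="top" else 265:]=0;b[:,:330]=0;b[:,415:]=0
    c=big(b);P=plane(n,c.reshape(-1,2),.117)[:,:2].astype(np.float32)
    R=cv2.minAreaRect(P);print("black",R)
    if n=="top":
        w=cv2.inRange(hsv,(0,0,215),(180,40,255));w[:,460:]=0;w[:,:310]=0;w[:150]=0;w[290:]=0
        c=big(w);P=plane(n,c.reshape(-1,2),.091)[:,:2].astype(np.float32)
        R=cv2.minAreaRect(P);print("cover",R)
        g=cv2.inRange(hsv,(50,60,30),(100,255,255));g=255-g;g[:160]=0;g[330:]=0;g[:,:200]=0;g[:,455:]=0
        cv2.imwrite("pics/g.png",g)
    else: pass
print(plane("top",[(207,230),(228,315),(424,172),(449,252)],.094).round(4))
# bystanders
print("tin",plane("top",[(473,209)],.09),"flange",plane("top",[(300,332)],.036),"carton",plane("top",[(266,188)],.06))
E
```

```text
top orange [[351.5, 208.0], [396.8999938964844, 194.10000610351562], [410.79998779296875, 239.60000610351562], [365.3999938964844, 253.5]]
[[ 0.6202 -0.0658  0.117 ]
 [ 0.6489 -0.1575  0.117 ]
 [ 0.556  -0.1824  0.117 ]
 [ 0.5285 -0.0919  0.117 ]]
black ((0.5898107290267944, -0.12478326261043549), (0.06678891181945801, 0.06752406060695648), 15.637005805969238)
cover ((0.5891222953796387, -0.1247713714838028), (0.16420556604862213, 0.22427542507648468), 15.966270446777344)
side orange [[327.6000061035156, 246.6999969482422], [345.29998779296875, 216.0], [394.0, 244.1999969482422], [376.3999938964844, 274.8999938964844]]
[[328 246]
 [366 267]
 [393 244]
 [356 226]]
[[ 0.5302 -0.0917  0.117 ]
 [ 0.5575 -0.1808  0.117 ]
 [ 0.6419 -0.1532  0.117 ]
 [ 0.6135 -0.0667  0.117 ]]
black ((0.5869271755218506, -0.12114232778549194), (0.06643131375312805, 0.06612520664930344), 15.874747276306152)
[[ 0.5808  0.2261  0.094 ]
 [ 0.4098  0.1787  0.094 ]
 [ 0.703  -0.2192  0.094 ]
 [ 0.5347 -0.2637  0.094 ]]
tin [[ 0.62519101 -0.31958311  0.09      ]] flange [[0.3773767  0.03860745 0.036     ]] carton [[0.67816712 0.11112195 0.06      ]]
```

```bash
python3 - <<'E'
import cv2
a=cv2.imread("pics/top0.png")[150:340,190:500];cv2.imwrite("pics/c1.png",cv2.resize(a,None,fx=2.5,fy=2.5,interpolation=2))
E
```

```text
(no output)
```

View pics/c1.png

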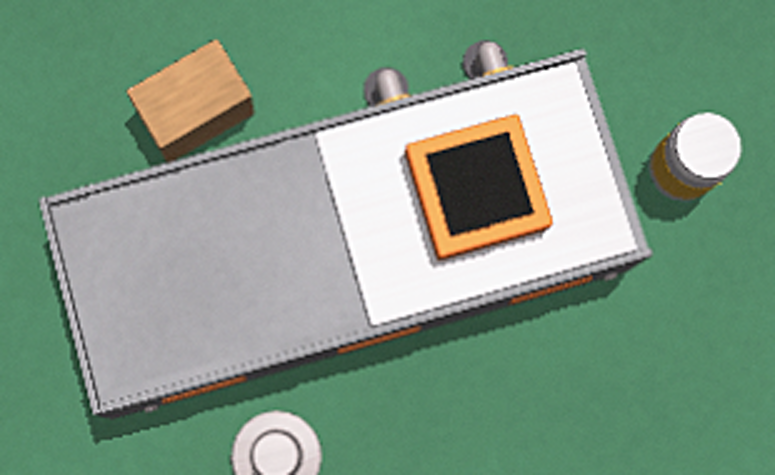

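The cover's centre is at (0.588,-0.124) with a yaw of about +15.7°. Its measured size, 164x224 mm, fits the given dimensions, and the side view agrees within 3 mm. I'll move to the -y side of the block, closing the fingers and squaring the tool to the box on the way.

Call:
servo_tool --commands "0.03 0 -0.025 -5 1; 0.08 0 -0.065 -15 1; 0.13 0 -0.105 -25 1; 0.18 0 -0.145 -34 1; 0.23 0 -0.185 -39.3 1; 0.28 0 -0.225 -39.3 1; 0.33 0 -0.265 -39.3 1; 0.38 0 -0.305 -39.3 1; 0.43 0 -0.345 -39.3 1; 0.48 0 -0.385 -39.3 1; 0.53 0 -0.425 -39.3 1; 0.57 0 -0.46 -39.3 1" --force 60

```text
clock: 1.6
tcp_pos: [0.5662, -0.1202, 0.2502]
eef_rot: [[0.963, -0.001, -0.27], [0.27, -0.001, 0.963], [-0.001, -1.0, -0.0]]
ft_force: [0.1, 0.9, 0.5]
width: -0.003
```

```bash
cat > st.py <<'E'
from h import *
O=np.array([.557,-.017]);th=np.radians(15.7)
bx=np.array([np.cos(th),np.sin(th)]);by=np.array([-bx[1],bx[0]])
def tobox(p): d=np.asarray(p)[:2]-O; return np.array([d@bx,d@by])
def st():
    s=manip.state();R=s["eef_rot"]
    print("t",s["clock"],"tcp",s["tcp_pos"].round(4),"box",tobox(s["tcp_pos"]).round(4),"F",s["ft_force"].round(1),"w",round(s["width"],3),"tip",manip.tip_extent)
    print("xang",np.degrees(np.arctan2(R[1,0],R[0,0])).round(2),"ydown",R[:,1].round(4));return s
def totool(s,w): return s["eef_rot"].T@np.asarray(w,float)
E
python3 - <<'E'
from st import *
s=st()
g=np.r_[O+0*bx-.20*by,.116+0.05]
print(totool(s,g-s["tcp_pos"]).round(4))
E
```

```text
t 1.6 tcp [ 0.5662 -0.1202  0.2502] box [-0.0191 -0.1018] F [0.1 0.9 0.5] w -0.003 tip 0.019
xang 15.64 ydown [-5.e-04 -6.e-04 -1.e+00]
[ 0.0192  0.0842 -0.0981]
```

Call:
servo_tool --commands "0.01 0 -0.05 0 1; 0.019 0 -0.098 0 1; 0.019 0.04 -0.098 0 1; 0.019 0.08 -0.098 0 1; 0.019 0.11 -0.098 0 1; 0.019 0.125 -0.098 0 1; 0.019 0.129 -0.098 0 1; 0.019 0.129 -0.098 0 1"

```text
clock: 2.6
tcp_pos: [0.6111, -0.2095, 0.122]
eef_rot: [[0.963, 0.0, -0.27], [0.27, -0.001, 0.963], [0.0, -1.0, -0.001]]
ft_force: [-0.2, 0.2, 0.7]
width: -0.0
```

```bash
python3 - <<'E'
from st import *
s=st()
for n in("side","top"): cv2.imwrite(f"pics/{n}1.png",cv2.resize(manip.camera(n)[150:350,200:500,::-1],None,fx=2.5,fy=2.5))
E
```

```text
t 2.6 tcp [ 0.6111 -0.2095  0.122 ] box [ 0.  -0.2] F [-0.2  0.2  0.7] w -0.0 tip 0.019
xang 15.64 ydown [ 4.e-04 -8.e-04 -1.e+00]
```

View pics/side1.png

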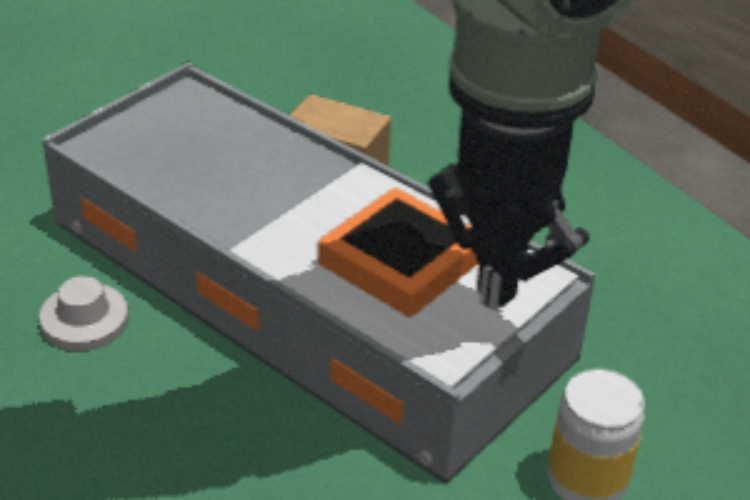

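The side view shows the shut fingertips standing behind the block, low over the cover and clear of the tin. Next I push along tool +z.

Call:
servo_tool --commands "0 0 0.01 0 1; 0 0 0.02 0 1; 0 0 0.03 0 1; 0 0 0.04 0 1; 0 0 0.055 0 1; 0 0 0.07 0 1; 0 0 0.085 0 1; 0 0 0.10 0 1; 0 0 0.115 0 1; 0 0 0.13 0 1; 0 0 0.135 0 1; 0 0 0.135 0 1"

```text
clock: 4.2
tcp_pos: [0.5746, -0.079, 0.1219]
eef_rot: [[0.963, 0.0, -0.27], [0.27, -0.001, 0.963], [-0.0, -1.0, -0.001]]
ft_force: [0.3, -0.2, 1.2]
width: 0.005
```

```bash
python3 - <<'E'
from st import *
s=st()
for n in("side",): cv2.imwrite(f"pics/{n}2.png",cv2.resize(manip.camera(n)[150:350,200:500,::-1],None,fx=2.5,fy=2.5))
E
```

```text
t 4.2 tcp [ 0.5746 -0.079   0.1219] box [ 0.0002 -0.0645] F [ 0.3 -0.2  1.2] w 0.005 tip 0.019
xang 15.67 ydown [ 1.e-04 -5.e-04 -1.e+00]
```

View pics/side2.png

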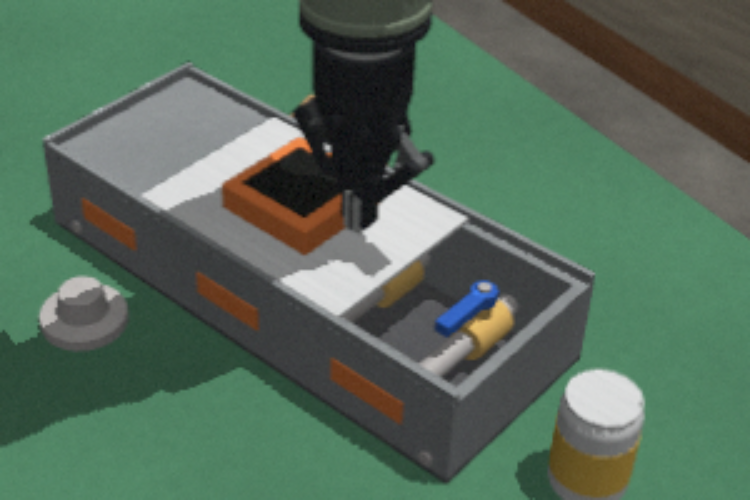

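The cover slides flat. The blue lever appears at crop pixel (465,308), which is the y=-165 place, so the red valve is the one near y=-72. I'll keep pushing.

Call:
servo_tool --commands "0 0 0.01 0 1; 0 0 0.022 0 1; 0 0 0.036 0 1; 0 0 0.05 0 1; 0 0 0.064 0 1; 0 0 0.078 0 1; 0 0 0.088 0 1; 0 0 0.096 0 1; 0 0 0.102 0 1; 0 0 0.104 0 1; 0 0 0.104 0 1"

```text
clock: 5.62
tcp_pos: [0.5467, 0.0208, 0.1219]
eef_rot: [[0.963, 0.0, -0.27], [0.27, -0.0, 0.963], [0.0, -1.0, -0.0]]
ft_force: [0.7, -0.5, -0.4]
width: 0.0
```

Call:
servo_tool --commands "0 0 -0.01 0 1; 0 -0.03 -0.02 0 1; 0 -0.08 -0.02 0 1; 0 -0.13 -0.02 0 1; -0.06 -0.14 -0.02 0 1; -0.12 -0.14 -0.02 0 1; -0.16 -0.14 -0.02 0 1; -0.16 -0.14 -0.02 0 1"

```text
clock: 6.62
tcp_pos: [0.3963, -0.043, 0.2624]
eef_rot: [[0.964, 0.0, -0.268], [0.268, -0.001, 0.964], [-0.0, -1.0, -0.001]]
ft_force: [0.8, -0.5, 0.8]
width: -0.0
```

```bash
python3 - <<'E'
from st import *
s=st()
for n in("side","top"):
    im=manip.camera(n)[...,::-1];cv2.imwrite(f"pics/{n}3f.png",im); cv2.imwrite(f"pics/{n}3.png",cv2.resize(im[150:350,200:500],None,fx=2.5,fy=2.5))
E
```

```text
t 6.625 tcp [ 0.3963 -0.043   0.2624] box [-0.1617  0.0184] F [ 0.8 -0.5  0.8] w -0.0 tip 0.019
xang 15.53 ydown [ 0.     -0.0014 -1.    ]
```

View pics/side3.png

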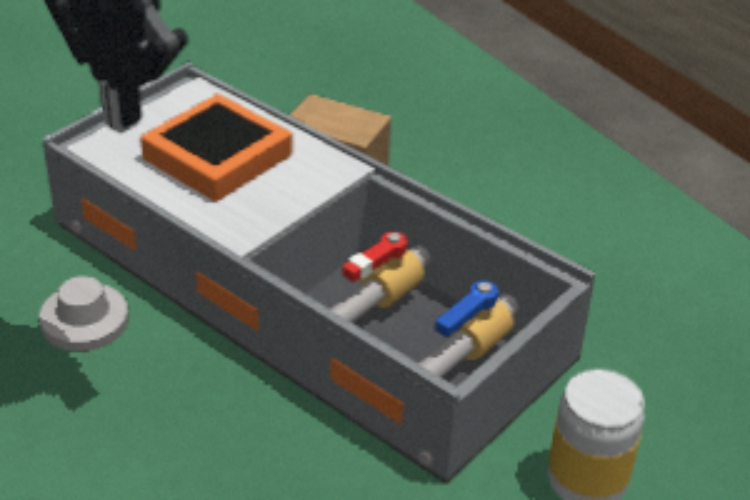

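View pics/top3.png

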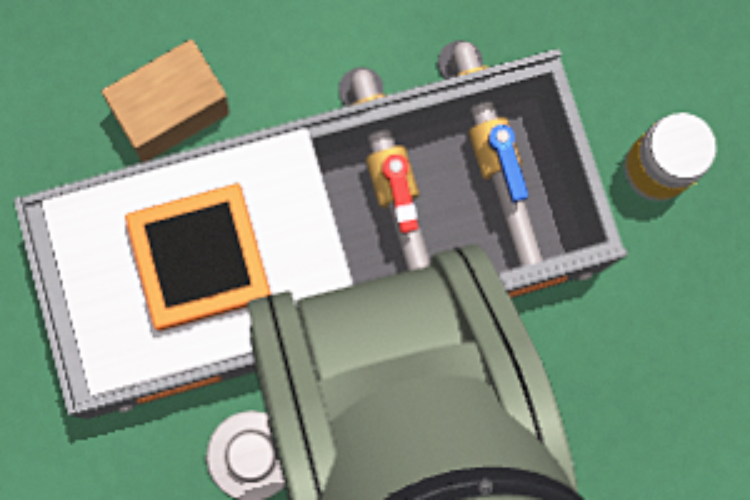

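Both levers lie uncovered. In the top crop the red lever runs from its pivot at (396,166) to its tip at (407,232), and the blue from (502,136) to (519,198). The cover lies flat close to the end stop. Next I'll measure the levers.

```bash
python3 - <<'E'
from st import *
im=cv2.imread("pics/top3f.png");hsv=cv2.cvtColor(im,cv2.COLOR_BGR2HSV)
def big(m):
    cs,_=cv2.findContours(m,cv2.RETR_EXTERNAL,cv2.CHAIN_APPROX_NONE);return max(cs,key=cv2.contourArea)
roi=np.zeros(im.shape[:2],np.uint8);roi[195:250,340:420]=255
red=(cv2.inRange(hsv,(0,170,110),(6,255,255))|cv2.inRange(hsv,(172,150,110),(180,255,255)))&roi
blue=cv2.inRange(hsv,(100,120,90),(125,255,255))&roi
for n,m,px in(("red",red,(358.4,216.4)),("blue",blue,(400.8,204.4))):
    v,u=np.nonzero(m);P=plane("top",np.c_[u,v],.074)[:,:2]
    B=np.array([tobox(p) for p in P]);print(n,len(B),B.min(0).round(4),B.max(0).round(4),cv2.minAreaRect(B.astype(np.float32)))
    print(" pivot",tobox(plane("top",[px],.076)[0]).round(4))
print("redtip",tobox(plane("top",[(362.8,242.8)],.074)[0]).round(4))
# side pivots: red (397,240), blue (484,288); red tip (350,270)
for n,p in(("redp",(397,240)),("bluep",(485,287)),("redtip",(349,267)),("bluetip",(443,324))):
    print(n,tobox(plane("side",[(200+p[0]/2.5,150+p[1]/2.5)],.074)[0]).round(4))
w=cv2.inRange(hsv,(0,0,215),(180,40,255));w[:,345:]=0;w[320:]=0;w[:190]=0
c=big(w);c=c.reshape(-1,2);B=np.array([tobox(p) for p in plane("top",c,.091)])
print("cover",B.min(0),B.max(0),)
o=cv2.inRange(hsv,(3,150,140),(22,255,255));o[:220]=0;o[282:]=0;o[:,:245]=0;o[:,310:]=0
B=np.array([tobox(p) for p in plane("top",big(o).reshape(-1,2),.117)]).astype(np.float32);print("block",cv2.minAreaRect(B))
# well inner corners in box frame check
print(tobox(plane("top",[(200+553/2.5,150+73/2.5)],.085)[0]))
E
```

```text
red 72 [-0.0175 -0.0869] [ 0.0464 -0.0665] ((0.014385975897312164, -0.0736871287226677), (0.019803008064627647, 0.06413386762142181), 82.61856079101562)
 pivot [ 0.0357 -0.0779]
blue 193 [-0.0178 -0.1802] [ 0.0468 -0.1594] ((0.01445455476641655, -0.1679900884628296), (0.020428406074643135, 0.0647418200969696), 85.03753662109375)
 pivot [ 0.0363 -0.1704]
redtip [-0.0195 -0.0711]
redp [ 0.0367 -0.0764]
bluep [ 0.0384 -0.1658]
redtip [-0.0165 -0.0699]
bluetip [-0.0183 -0.1677]
cover [-0.07969209 -0.01431285] [0.08415819 0.21016776]
block ((0.0014732852578163147, 0.09853056073188782), (0.09380641579627991, 0.09427041560411453), 89.89716339111328)
[ 0.07472331 -0.22614388]
```

My measurements put the red pivot at (0.036,-0.077) in my box frame. Its lever is at about 0.1 rad, and the cover's origin is at about y=+0.10. I'll move over the gap between the levers and twist 90° so the jaw direction lies along box x.

Call:
servo_tool --commands "0.02 0 -0.02 9 1; 0.05 0 -0.045 19 1; 0.08 0 -0.07 29 1; 0.11 0 -0.095 39 1; 0.13 0 -0.12 49 1; 0.147 0 -0.138 59 1; 0.147 0 -0.138 69 1; 0.147 0 -0.138 79 1; 0.147 0 -0.138 90 1; 0.147 0 -0.138 90 1; 0.147 0 -0.138 90 1"

```text
clock: 8.1
tcp_pos: [0.5775, -0.1352, 0.2621]
eef_rot: [[0.273, 0.001, 0.962], [-0.962, -0.0, 0.273], [0.001, -1.0, 0.001]]
ft_force: [1.0, 0.2, 0.5]
width: 0.0
```

```bash
python3 - <<'E'
from st import *
s=st()
g=np.r_[O-.0145*bx-.12*by,.082]
print(totool(s,g-s["tcp_pos"]).round(4))
E
```

```text
t 8.1 tcp [ 0.5775 -0.1352  0.2621] box [-0.0122 -0.1194] F [1.  0.2 0.5] w 0.0 tip 0.019
xang -74.13 ydown [ 1.e-03 -4.e-04 -1.e+00]
[ 0.0005  0.1801 -0.0024]
```

Now I descend into the gap, stopping above lever height first to check.

Call:
servo_tool --commands "0 0.05 -0.002 0 1; 0 0.10 -0.002 0 1; 0 0.13 -0.002 0 1; 0 0.135 -0.002 0 1; 0 0.135 -0.002 0 1"

```text
clock: 8.72
tcp_pos: [0.5762, -0.136, 0.1279]
eef_rot: [[0.275, 0.002, 0.962], [-0.962, -0.001, 0.275], [0.001, -1.0, 0.002]]
ft_force: [-0.0, -0.9, 0.9]
width: 0.003
```

```bash
python3 - <<'E'
from st import *
s=st()
im=manip.camera("side")[...,::-1];cv2.imwrite("pics/side4.png",cv2.resize(im[200:350,300:450],None,fx=4,fy=4,interpolation=2))
for h in(-.011,.011): print(((proj("side",np.r_[O+-.0145*bx+(-.12+h)*by,.117-.019+.01])-[300,200])*4).round())
E
```

```text
t 8.725 tcp [ 0.5762 -0.136   0.1279] box [-0.0138 -0.1198] F [-0.  -0.9  0.9] w 0.003 tip 0.019
xang -74.06 ydown [ 1.9e-03 -5.0e-04 -1.0e+00]
[[258. 227.]]
[[223. 207.]]
```

View pics/side4.png

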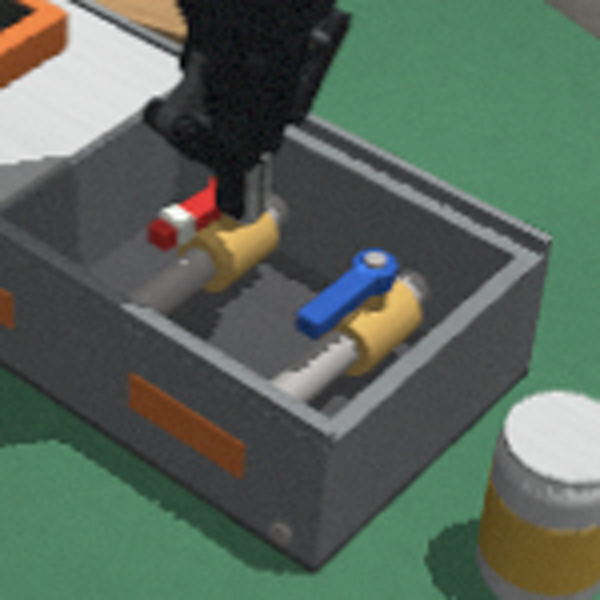

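The fingertips, at about (245,205) in this crop, hang between the two levers as computed. I'll descend to lever height and start the push.

Call:
servo_tool --commands "0 0.025 0 0 1; 0 0.044 0 0 1; 0 0.046 0 0 1; -0.008 0.046 0 0 1; -0.016 0.046 0 0 1; -0.024 0.046 0 0 1; -0.032 0.046 0 0 1; -0.039 0.046 0 0 1; -0.046 0.046 0.001 0 1; -0.046 0.046 0.001 0 1"

```text
clock: 10.02
tcp_pos: [0.5647, -0.0908, 0.0823]
eef_rot: [[0.275, 0.002, 0.961], [-0.961, -0.0, 0.275], [0.001, -1.0, 0.002]]
ft_force: [-0.3, 0.5, 0.4]
width: -0.001
```

```bash
python3 - <<'E'
from st import *
s=st()
im=manip.camera("side")[...,::-1];cv2.imwrite("pics/side5.png",cv2.resize(im[200:350,300:450],None,fx=4,fy=4,interpolation=2))
E
```

```text
t 10.025 tcp [ 0.5647 -0.0908  0.0823] box [-0.0125 -0.0731] F [-0.3  0.5  0.4] w -0.001 tip 0.019
xang -74.03 ydown [ 2.4e-03 -2.0e-04 -1.0e+00]
```

View pics/side5.png

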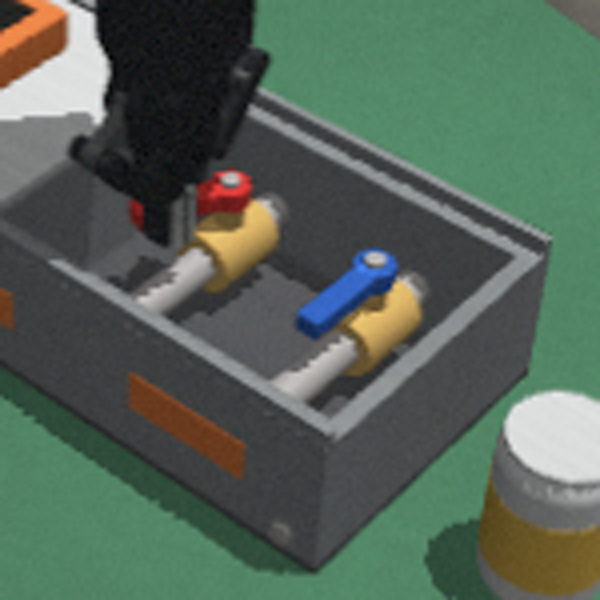

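The red lever is turning and stands at roughly 0.5 rad. I'll continue round the arc.

Call:
servo_tool --commands "-0.006 0 0.003 0 1; -0.011 0 0.007 0 1; -0.016 0 0.012 0 1; -0.019 0 0.016 0 1; -0.022 0 0.021 0 1; -0.024 0 0.025 0 1; -0.025 0 0.028 0 1; -0.025 0 0.028 0 1"

```text
clock: 11.08
tcp_pos: [0.5842, -0.0591, 0.0819]
eef_rot: [[0.275, 0.0, 0.961], [-0.961, 0.0, 0.275], [0.0, -1.0, 0.0]]
ft_force: [-5.6, -0.2, 0.6]
width: -0.001
```

```bash
python3 - <<'E'
from st import *
s=st()
im=manip.camera("side")[...,::-1];cv2.imwrite("pics/side6.png",cv2.resize(im[200:350,300:450],None,fx=4,fy=4,interpolation=2))
E
```

```text
t 11.075 tcp [ 0.5842 -0.0591  0.0819] box [ 0.0148 -0.0479] F [-5.6 -0.2  0.6] w -0.001 tip 0.019
xang -74.04 ydown [ 4.e-04  0.e+00 -1.e+00]
```

View pics/side6.png

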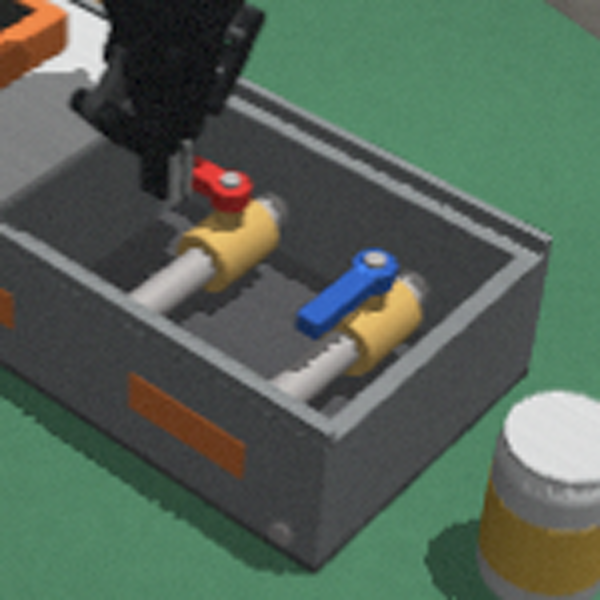

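The lever is nearly crosswise, with 5.6 N on the tool. I'll push on in small steps and watch the force for the stop.

Call:
servo_tool --commands "0 0 0.002 0 1; 0 0 0.004 0 1; 0 0 0.004 0 1; 0 0 0.004 0 1"

```text
clock: 11.62
tcp_pos: [0.5851, -0.0587, 0.0816]
eef_rot: [[0.274, -0.006, 0.962], [-0.962, -0.0, 0.274], [-0.001, -1.0, -0.006]]
ft_force: [-22.4, -4.6, 12.2]
width: -0.003
```

The force rose to 22 N within 1 mm, so the stop is reached. I'll back off and look.

Call:
servo_tool --commands "0 0 -0.008 0 1; 0 0 -0.02 0 1; 0 -0.03 -0.03 0 1; 0 -0.09 -0.03 0 1; 0 -0.14 -0.03 0 1; 0 -0.18 -0.06 0 1; 0 -0.18 -0.12 0 1; 0 -0.18 -0.18 0 1; 0 -0.18 -0.2 0 1; 0 -0.18 -0.2 0 1"

```text
clock: 12.88
tcp_pos: [0.3936, -0.1137, 0.2634]
eef_rot: [[0.273, -0.005, 0.962], [-0.962, -0.0, 0.273], [-0.001, -1.0, -0.005]]
ft_force: [0.2, -0.4, 0.5]
width: 0.001
```

```bash
python3 - <<'E'
from st import *
s=st()
for n in("side","top"):
    im=manip.camera(n)[...,::-1];cv2.imwrite(f"pics/{n}7f.png",im); cv2.imwrite(f"pics/{n}7.png",cv2.resize(im[150:350,200:500],None,fx=2.5,fy=2.5))
im=cv2.imread("pics/side7f.png");h=cv2.cvtColor(im,cv2.COLOR_BGR2HSV)
m=cv2.inRange(h,(0,150,60),(6,255,255))|cv2.inRange(h,(172,150,60),(180,255,255));m[:230]=0;m[280:]=0;m[:,:320]=0;m[:,380:]=0
v,u=np.nonzero(m);B=np.array([tobox(p) for p in plane("side",np.c_[u,v],.072)]).astype(np.float32)
print(len(B),B.min(0),B.max(0),cv2.fitLine(B,cv2.DIST_L2,0,.01,.01).ravel())
E
```

```text
t 12.875 tcp [ 0.3936 -0.1137  0.2634] box [-0.1835 -0.0488] F [ 0.2 -0.4  0.5] w 0.001 tip 0.019
xang -74.16 ydown [-4.9e-03 -3.0e-04 -1.0e+00]
161 [ 0.01791268 -0.08922355] [ 0.04808456 -0.01735736] [ 0.10168479  0.99481666  0.03190255 -0.05961061]
```

View pics/side7.png

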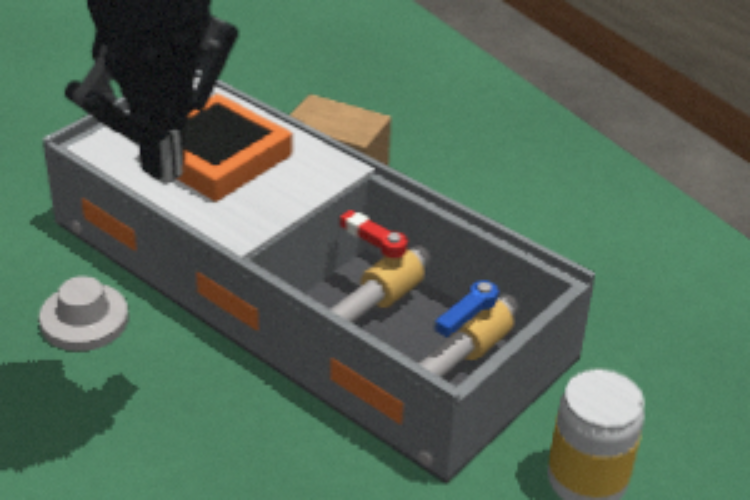

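View pics/top7.png

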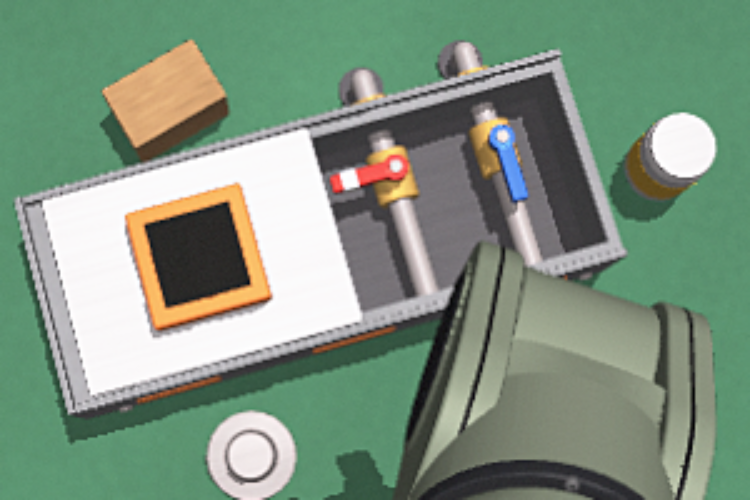

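```bash
python3 - <<'E'
from st import *
im=cv2.imread("pics/top7f.png");h=cv2.cvtColor(im,cv2.COLOR_BGR2HSV)
cv2.imwrite("pics/z.png",cv2.resize(im[200:240,320:380],None,fx=12,fy=12,interpolation=cv2.INTER_NEAREST))
a=200;b=150
def f(x,y,z=.074): return tobox(plane("top",[(a+x/2.5,b+y/2.5)],z)[0])
m=cv2.inRange(h,(0,110,90),(8,255,255))|cv2.inRange(h,(170,110,90),(180,255,255));m[:205]=0;m[235:]=0;m[:,:325]=0;m[:,370:]=0
v,u=np.nonzero(m);B=np.array([tobox(p) for p in plane("top",np.c_[u,v],.074)]).astype(np.float32)
print(len(B),cv2.fitLine(B,cv2.DIST_L2,0,.01,.01).ravel(),cv2.minAreaRect(B))
p,t=f(396,166),f(332,182);print(p,t,"ang",np.arctan2((t-p)[1],-(t-p)[0]))
# box y axis direction from far rim outer edge
q=[f(18,200,.094),f(558,53,.094)];d=q[0]-q[1];print("rim dir dev",np.arctan2(d[0],d[1]))
E
```

```text
166 [ 0.00705375  0.99997514  0.03615522 -0.05860386] ((0.037591248750686646, -0.05530042201280594), (0.06685230135917664, 0.02033032476902008), 86.23286437988281)
[ 0.03610136 -0.07821295] [ 0.03747181 -0.02350052] ang 1.595839360239803
rim dir dev 0.0013707009543786936
```

View pics/z.png

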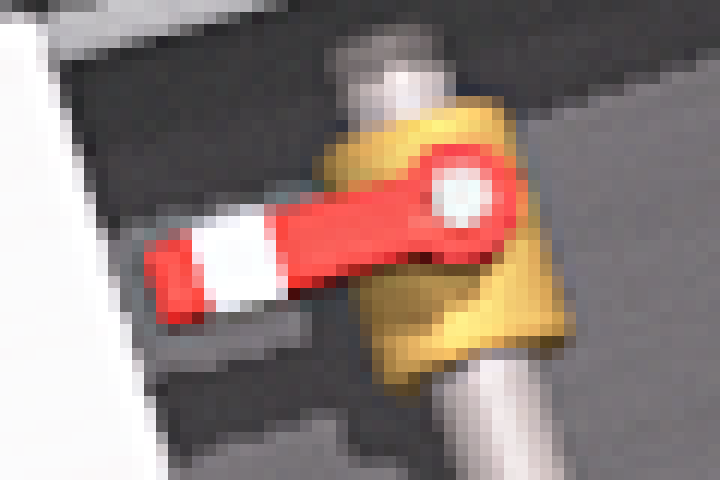

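In the top view the lever is within about 0.03 rad of crosswise, and the force confirmed the stop. The hand is clear, so I'm handing in.

```bash
python3 -c "
from workcell import manip
print(manip.sign_off())"
```

```text
the job is handed in; nothing more can be done
None
```

The cover is slid aside onto the deck and the red valve is shut. I handed the job in at about 13 s; the sign-off gave no verdict.

- **Cover:** I pushed it by its block with shut fingertips. It lies flat with its origin at about y = +0.10 m of the box, and both levers are uncovered.
- **Red lever:** I pushed it round until the force rose to 22 N within 1 mm, which I took as its stop. The top view puts it at about 1.57–1.60 rad.
- **Everything else:** The blue lever, flange, tin and carton look unmoved in the last pictures. I compared these by eye and did not measure them again. The hand is clear at 0.26 m with the force reading near zero.
- **Checks that disagreed:**
  - A rough line fit of the red lever in the side view was off by 0.10 rad. I set it aside because that view also takes in the lever's side faces.
  - My box origin seems to be about 5 mm off along y, which is well within the margins.

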